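# Hold the spring clip open over the stamped picture card

### The arm

A 6-joint arm with a two-finger parallel gripper is mounted at the origin on the work surface. World frame = base frame: x ahead of the robot, y to its left, z up, the work surface at z = 0. Lengths are in mm, angles in rad, forces in N, time in s.
With the tool pointing down it reaches from about 275 to 1000 mm from the base axis. Payload 8.4 kg.
Tool frame: the origin (TCP) lies at the very end of the fingers, on their centre line; the grasp point (between the pads) lies 19 mm behind it; z points along the fingers, y is the line along which they close (so a half turn about z gives the same grasp; the last joint's range is limited). The gripper opens to 85 mm and grips with 20 to 120 N. Pads are 22 mm wide; open, the fingers measure 114 mm over their backs; the gripper's body (76 mm by 85 mm) begins 54 mm behind the grasp point. The pads swing forward as they close: fully open they stand 13 mm farther back than shut.
Start: joints at [1.227, 0.353, 1.633, -0, 1.155, -0.002], TCP at [209.488, 588.848, 231.281] pointing down, gripper open.
Joint ranges: [-2.63, 2.63], [-0.92, 2.1], [0.06, 2.66], [-1.3, 4.44], [0, 2.69], [-3.02, 3.02]. Speed limits (rad/s): [2.22, 2.22, 2.79, 3.14, 3.14, 3.14].

### API

Orientations are given as [roll, pitch, yaw] about the fixed x, y, z axes, in that order (R = Rz(yaw) Ry(pitch) Rx(roll)).
In Python, from rig import sensors, grab_frame, camera_params, order gives the robot as it stands. The module is installed in compiled form; this text tells all that it offers.
- The arm moves only by the tool move_arm, never from a script. Its argument "motion" is a list of rows, each a list of 7 numbers: the turn, a rotation vector about the tool's x, y, z in fractions of the full range, 1 being 90 degrees, then the shift along the tool's x, y, z in shares of 0.5 m (1.0 is 0.5 m), then the finger opening in m, from 0 to 0.0854. A call has 1 to 8 rows; each row is the pose to reach, as a shift and turn from the pose commanded when the call began, along the tool's axes at that moment; what a row does not reach only later rows make up. A row lasts 1/8 s, in which the tool goes at most 62.5 mm and 10.7 degrees, less where a joint would pass 70% of its speed; a pose out of reach is approached as far as the arm can. A shift or turn number past 1, either way, is cut back to 1. A call with a gripper value outside its range is refused whole. The fingers move at their own pace and stop on an object; "grip_force" is the grip in N (left out, the last holds). Time passes only in rows, so rows that repeat a pose let the fingers close. It gives the time, the measured TCP pose, the force, the opening and the grip force at its end, in the units of the state.
- sensors.sense(): the state, without advancing time (a new reading comes with each control period).
- grab_frame(name): name is "scene" or "top"; returns (picture, depth): 384x512x3 uint8, red, green, blue; 384x512 float32, mm along the optical axis (not along the pixel's ray), 0 where there is no reading.
- camera_params(name): a dict with "camera_matrix" (3x3 intrinsics, pixels), "world_from_camera" (4x4, takes a point from camera to world coordinates). Camera axes: x right, y down, z forward; pixel columns grow to the right and rows downward; lengths in mm; the calibration is good to about 2 mm. A picture is of the moment at which its call begins. camera_params takes no time and is no camera call.
- order.sign_off(): hands the job in; it is judged then, once.
The state is a dict: "clock": time; "qpos": joint angles; "qvel": joint speeds; "joint_efforts": joint torques, N m; "eef_pos": TCP position; "tcp_rot": TCP orientation; "contact_force": force on the tool from outside, world axes, zero at the start; "wrist_torque": the same for the moment, N m; "opening": opening from 0.0 (shut) to 1.0 (fully open); "grasp_force": force on a finger pad.
Only numpy, scipy, OpenCV 4.12 (cv2) and the standard library are available. Lean on these libraries where they do the work, as an engineer would, in place of code of your own. Each camera call takes 0.05 s, during which the arm holds its last target. There are 200 camera calls.

### The job

One of the two picture cards on the desk has the wooden hand stamp standing in front of it, on the side away from the robot; the other has the brass paperweight. Lift the steel spring clip off its wooden rest, squeeze its handles to spread the jaws, and bring it down from above so that the gaping jaws straddle the top edge of the stamped card near its middle, the lips about a centimetre below the edge on either side and touching neither face. Finish like that, still squeezing and holding the clip open in the air; do not let it bite or knock either card, and leave the cards, stamp, paperweight and pen cup where they stand.

Things in the scene. Friction and masses are not known exactly. Their poses are not given: they have to be found in the camera images.
- clip: Steel spring clip like a big peg, about 95 g: two like halves on a hinge, jaws (54 mm wide) below, handles above. Origin: mid hinge axis; y along the hinge, z up to the handles, -x the front half (this body is that half and leans as the clip is squeezed). Starts closed, hanging upright on its rest, hinge 52 mm above the desk, by lugs reaching 42 mm along y either side.
- clip_jaw (a joint): Angle between the clip's halves: 0 closed, at most 0.7 rad. Squeezed along x at the handle bars, it resists with 8 N at first, 13 N at 0.5 rad; a grip of 3 to 6 N holds it without opening it. Bars squeezed to 27 mm (outside) give about 0.5 rad, lips 20 mm apart between their inner faces, hinge 4 mm further below the bars than when closed.
- clip_lip_front (a point): Middle of the lower end of the clip's front jaw lip (lip 6 mm thick, rounded; this point is 39 mm below the hinge, in the middle of the lip's thickness).
- clip_lip_back (a point): The same point of the back jaw lip; 7 mm from the other when closed.
- rest: Wooden rest for the clip, fixed: base 80 x 110 x 8 mm; at 31 to 48 mm either side along y a post, 53 mm high with its cheeks, 61 mm at the outer end. Origin under the centre, z up, axes as the clip's at the start (y along its hinge, x the way it is squeezed). Lift the clip straight up 20 mm or more to clear the posts before spreading it.
- card_a: Picture card standing in a dark wood block, loose, 0.9 kg. Block 60 x 130 x 25 mm (x, y, z), origin under its centre; the stiff card stands upright on it in the middle, 4 mm thick along x, 120 mm wide along y, its top edge 125 mm above the desk. +x is its front, away from the robot.
- card_a_edge (a point): Middle of card A's top edge, axes as body card_a.
- card_b: The other picture card and block, exactly like card_a.
- card_b_edge (a point): Middle of card B's top edge, axes as body card_b.
- stamp: Wooden hand stamp, a turned round shape 36 mm across and 58 mm high with a waist and a knob. It stands in front of (+x, the side away from the robot) the one card or the other, 62 to 82 mm from its middle; that card is the stamped one. Origin under its centre.
- paperweight: Low round brass paperweight, 48 mm across, 25 mm high, in front of the other card. Origin under its centre.
- pen_cup: Black pen cup, 72 mm across, 90 mm high, pens up to 155 mm, between the cards, further back. Origin under its centre.
- clip_bar_front (a point): Middle of the round bar ending the front handle (8 mm thick, 26 mm long along y), 34 mm above the hinge and 19 mm in front of it, closed. The back handle's bar mirrors it: 46 mm over both, closed.
There are look-alikes about, which are no part of the job. What is shaped like the card_a but turquoise is not meant.

How it is judged:
By the outcome, as a careful person would: the job done as asked, in the order asked, and still so for the second after the job is handed in, while the arm keeps its last pose, push and grip.
It also fails if it takes over 35 s, if anything falls off the work surface, if the arm or the gripper's body presses on something with over 40 N, if the wrist force passes 120 N, or if a joint passes its speed limit or range.

## Working session

There is one attempt and no reset: what is moved stays moved. The work goes in short steps, Python scripts to look and compute and a tool call to move; the robot and the scene stay as the last step left them, time stands still between calls to the robot, and variables do not carry over. Pictures are saved under pics/ and viewed, at most 10 in all, crops included, and the job is handed in when it is done.

Besides the shell and the picture viewer there is one more tool, called as name([rows], argument=value, ...), one row to a line, values as JSON. move_arm: Moves the arm, as the interface text tells. Its arguments: {"type":"object","properties":{"motion":{"type":"array","items":{"type":"array","items":{"type":"number"}}},"grip_force":{"type":"number"}},"required":["motion"]}

```bash
mkdir -p pics; cat > h.py <<'E'
import numpy as np, cv2
from rig import sensors, grab_frame, camera_params, order
def snap(n):
    im,d=grab_frame(n); p=camera_params(n)
    return im,d,np.array(p["camera_matrix"]),np.array(p["world_from_camera"])
def cloud(d,K,T):
    v,u=np.mgrid[:d.shape[0],:d.shape[1]]
    P=np.stack([(u-K[0,2])*d/K[0,0],(v-K[1,2])*d/K[1,1],d],-1)
    return P@T[:3,:3].T+T[:3,3]
E
python3 - <<'E'
from h import *
for n in("scene","top"):
    im,d,K,T=snap(n); np.savez(f"{n}0.npz",im=im,d=d,K=K,T=T)
    cv2.imwrite(f"pics/{n}0.png",cv2.resize(im[...,::-1],(800,600),interpolation=cv2.INTER_CUBIC))
    print(n,K.round(1).tolist(),T.round(3).tolist(),(d==0).mean())
print(sensors.sense())
E
```

```text
scene [[355.3, 0.0, 258.5], [0.0, 355.3, 193.7], [0.0, 0.0, 1.0]] [[-0.012, 0.833, -0.552, 1016.047], [1.0, 0.003, -0.017, 69.829], [-0.013, -0.553, -0.833, 786.491], [0.0, 0.0, 0.0, 1.0]] 0.004241943359375
top [[455.6, 0.0, 249.8], [0.0, 455.6, 197.5], [0.0, 0.0, 1.0]] [[0.024, -0.987, 0.159, 373.288], [-1.0, -0.023, 0.006, 64.143], [-0.002, -0.159, -0.987, 1359.149], [0.0, 0.0, 0.0, 1.0]] 0.003962198893229167
{'clock': 0.1, 'qpos': array([ 1.22660147e+00,  3.53575100e-01,  1.63406393e+00, -1.23525935e-05,
        1.15520403e+00, -2.39654106e-03]), 'qvel': array([ 0.00270512,  0.00046537, -0.00281899,  0.00090904,  0.000819  ,
       -0.00073112]), 'joint_efforts': array([ 2.45505780e-04, -6.06354403e+01, -3.42818320e+01, -1.95059042e-04,
        3.98650867e-03, -8.51324148e-05]), 'eef_pos': array([209.34484842, 588.4395191 , 230.63734092]), 'tcp_rot': array([-3.14034222e+00,  8.29817803e-06,  2.79979934e+00]), 'contact_force': array([ 0.1829677,  1.0194934, -0.1713093]), 'wrist_torque': array([-0.01595907,  0.04342979,  0.03705698]), 'grasp_force': 0.0, 'opening': 1.000851114140019}
```

View pics/scene0.png

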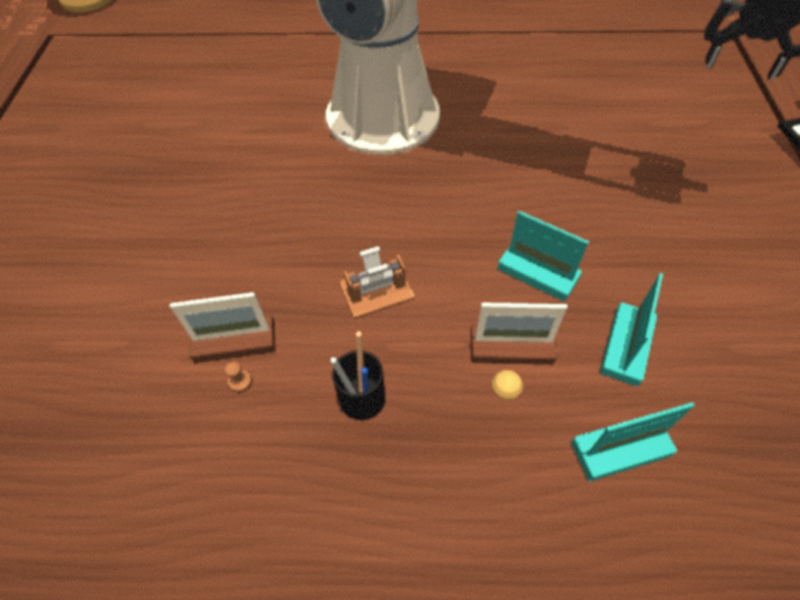

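View pics/top0.png

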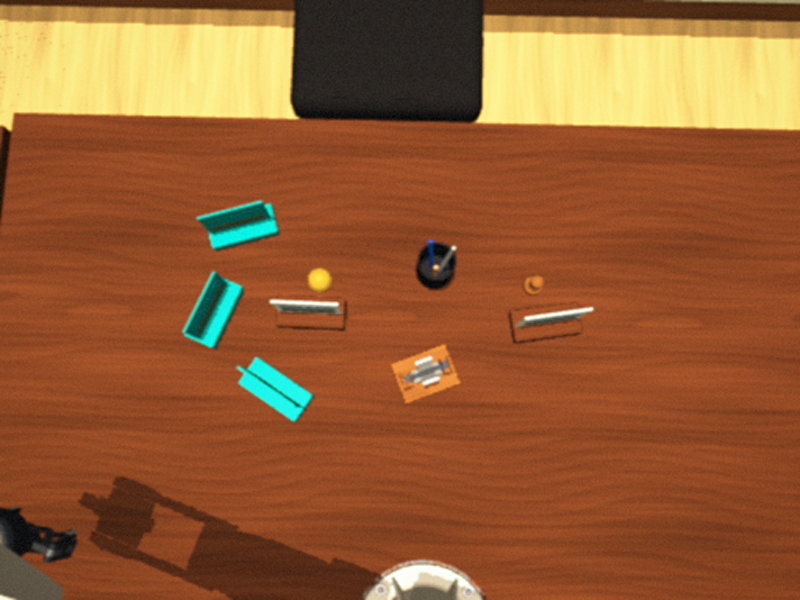

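Scene picture (800x600): candidates for the stamped card are the cream card at (222,322), with the stamp at (237,377) in front of it, and the cream card at (520,330), with the brass paperweight at (508,384). The three turquoise look-alikes, at (545,255), (635,330) and (635,440), are excluded. The only clip is at (375,272), top view (427,372). I choose the left card in the scene view, top view (550,318).

```bash
cat > m.py <<'E'
from h import *
out={}
for n in("scene","top"):
    z=np.load(f"{n}0.npz"); im,d,K,T=z["im"],z["d"],z["K"],z["T"]; P=cloud(d,K,T)
    hsv=cv2.cvtColor(im,cv2.COLOR_RGB2HSV)
    X,Y,Z=P[...,0],P[...,1],P[...,2]
    dk=(X>300)&(X<800)&(abs(Y)<400)&(Z<15)
    print(n,"desk z",np.median(Z[dk]))
    pale=(hsv[...,1]<90)&(hsv[...,2]>90)
    for nm,(x0,x1,y0,y1) in dict(cardS=(380,560,-250,-60),cardP=(380,620,120,320),clip=(260,450,-40,110)).items():
        b=(X>x0)&(X<x1)&(Y>y0)&(Y<y1)
        for lo,hi in ((28,60),(60,100),(105,118),(118,135)):
            m=b&(Z>lo)&(Z<hi)
            if m.sum()>8:
                r=cv2.minAreaRect(P[m][:,:2].astype(np.float32)); print(nm,lo,m.sum(),np.round(r[0],1),np.round(r[1],1),round(r[2],1),"zq",np.percentile(Z[m],[5,50,95,100]).round(1))
    c=(425//1.5625,372/1.5625) if n=="top" else (375/1.5625,275/1.5625)
    k=(550/1.5625,310/1.5625) if n=="top" else (225/1.5625,330/1.5625)
    row=[]
    for a in(c,k):
        u,v=int(a[0]),int(a[1]); row.append(cv2.resize(im[v-38:v+37,u-50:u+50,::-1],(400,300),interpolation=cv2.INTER_CUBIC))
    out[n]=np.hstack(row)
cv2.imwrite("pics/crop1.png",np.vstack([out["scene"],out["top"]]))
E
python3 m.py
```

```text
scene desk z 0.048325702477654886
cardP 28 628 [516.9 249.7] [116.2 212.9] 70.3 zq [29.2 44.8 58.6 60. ]
cardP 60 901 [511.6 252.9] [113.7 194.8] 68.8 zq [ 61.9  80.7  98.3 100. ]
cardP 105 309 [511.2 253.2] [113.  192.8] 68.8 zq [105.4 111.6 117.4 118. ]
cardP 118 317 [511.4 253.3] [113.7 196.4] 68.6 zq [118.5 123.8 126.6 128. ]
clip 28 19 [445.5  38.1] [11.5 17.7] 20.1 zq [46.8 53.4 59.2 59.6]
clip 60 17 [446.2  22.3] [ 7.2 50. ] 0.4 zq [60.7 85.5 90.4 91.8]
top desk z -0.40201021479242627
cardS 28 19 [ 549.1 -204.2] [21. 85.] 0.7 zq [28.2 29.  34.  45.5]
cardP 28 190 [511.  254.3] [125.6 230.4] 66.1 zq [28.1 30.5 57.7 59.9]
cardP 60 129 [509.3 252.7] [112.3 194. ] 68.6 zq [63.7 83.1 98.6 99.8]
cardP 105 44 [508.8 253.2] [111.5 194.1] 68.8 zq [106.1 112.5 116.6 117.1]
cardP 118 142 [509.1 253.2] [111.6 192.6] 68.8 zq [119.8 124.6 128.8 132.7]
clip 28 24 [444.3  37. ] [22.6 11.1] 89.7 zq [35.4 51.8 59.3 59.9]
clip 60 19 [443.   20.9] [55.3 11.3] 89.8 zq [62.  89.  91.7 91.8]
```

View pics/crop1.png

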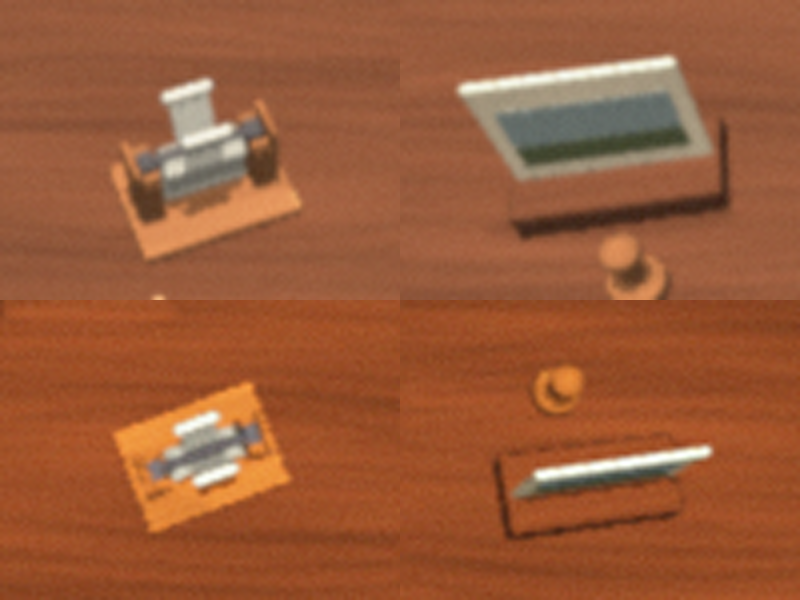

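The crop confirms the choice. The clip stands on its rest with two pale handle bars: scene crop (188,90) and (207,135), top crop (196,424) and (216,474). The stamp is in front of the chosen card, whose white top edge runs from (460,90) to (672,62) in the scene crop. My regions were off, so I'm re-measuring with pixel windows.

```bash
cat > m2.py <<'E'
from h import *
def ray(K,T,u,v):
    r=T[:3,:3]@np.array([(u-K[0,2])/K[0,0],(v-K[1,2])/K[1,1],1.]); return T[:3,3],r/np.linalg.norm(r)
def tri(a,b):
    (o1,r1),(o2,r2)=a,b
    t=np.linalg.lstsq(np.stack([r1,-r2],1),o2-o1,rcond=None)[0]; p,q=o1+t[0]*r1,o2+t[1]*r2
    return (p+q)/2,np.linalg.norm(p-q)
def onz(a,z): o,r=a; return o+r*(z-o[2])/r[2]
# windows (u0,v0,u1,v1) at 512x384
W=dict(scene=dict(card=(105,180,170,215),clip=(218,155,266,192)),top=dict(card=(325,190,385,215),clip=(250,220,296,258)))
if __name__=="__main__":
    res={}
    for n in("scene","top"):
        z=np.load(f"{n}0.npz"); im,d,K,T=z["im"],z["d"],z["K"],z["T"]; P=cloud(d,K,T)
        hsv=cv2.cvtColor(im,cv2.COLOR_RGB2HSV)
        for k,(u0,v0,u1,v1) in W[n].items():
            sub=np.zeros(im.shape[:2],bool); sub[v0:v1,u0:u1]=1
            pale=sub&(hsv[...,1]<60)&(hsv[...,2]>(200 if k=="card" else 185))
            cn,lab,st,ce=cv2.connectedComponentsWithStats(pale.astype(np.uint8))
            for i in range(1,cn):
                if st[i,4]<8: continue
                vv,uu=np.nonzero(lab==i); r=cv2.minAreaRect(np.stack([uu,vv],1).astype(np.float32))
                pts=P[lab==i]
                print(n,k,"px",st[i,4],"rect",np.round(r[0],1),np.round(r[1],1),round(r[2],1),"med",np.median(pts,0).round(1))
                b=cv2.boxPoints(r); 
                if k=="card":
                    Z=pts[:,2]
            # height band
            lo=118 if k=="card" else 80
            m=sub&(P[...,2]>lo)&(P[...,2]<150)
            if m.sum():
                r=cv2.minAreaRect(P[m][:,:2].astype(np.float32)); print("  high",m.sum(),np.round(r[0],1),np.round(r[1],1),round(r[2],1),np.percentile(P[m][:,2],[50,95]).round(1))
            vv,uu=np.nonzero(m)
            if k=="clip" and m.sum():
                print(np.c_[uu,vv,P[m]].round(0).astype(int)[::6].tolist())
    # rest base: wood orange in the top view
    z=np.load("top0.npz"); im,d,K,T=z["im"],z["d"],z["K"],z["T"]; P=cloud(d,K,T)
    hsv=cv2.cvtColor(im,cv2.COLOR_RGB2HSV)
    m=np.zeros(im.shape[:2],np.uint8); s=np.s_[212:266,240:305]; m[s]=((hsv[s][...,2]>150)&(hsv[s][...,0]<22))|(hsv[s][...,1]<110)
    m=cv2.morphologyEx(m,cv2.MORPH_CLOSE,np.ones((3,3),np.uint8))
    c=max(cv2.findContours(m,0,1)[0],key=cv2.contourArea); b=cv2.boxPoints(cv2.minAreaRect(c))
    print("rest px",b.round(1).tolist()); q=np.array([onz(ray(K,T,*p),8)[:2] for p in b]); print(q.round(1).tolist(),q.mean(0).round(1),[np.linalg.norm(q[i]-q[i-1]).round(1) for i in(1,2)],[np.degrees(np.arctan2(*(q[i]-q[i-1])[::-1])).round(1) for i in(1,2,3)])
E
python3 m2.py
```

```text
scene card px 137 rect [135.5 191.5] [ 2.6 53.5] 82.4 med [ 571.3 -224.6  124.2]
  high 168 [ 572.6 -221.8] [  7.3 119.1] 10.3 [123.6 126.1]
scene clip px 34 rect [236.1 160.3] [ 2.5 12.6] 71.6 med [452.8  -2.4  88.7]
scene clip px 45 rect [241. 171.] [ 3.6 12.6] 74.1 med [486.2   9.3  88.2]
scene clip px 16 rect [248.  174.5] [3. 4.] 90.0 med [470.4  26.9  51.9]
scene clip px 16 rect [233.  179.5] [3. 4.] 90.0 med [485.4 -10.8  52. ]
  high 90 [470.1   4.8] [45.6 32. ] 21.8 [88.3 90.7]
[[240, 158, 445, 7, 89], [239, 159, 451, 5, 92], [235, 160, 454, -5, 91], [241, 160, 449, 10, 85], [235, 161, 457, -5, 91], [241, 161, 450, 10, 82], [235, 162, 457, -5, 87], [232, 163, 460, -12, 86], [234, 164, 458, -8, 81], [243, 170, 484, 16, 90], [240, 171, 488, 9, 90], [246, 171, 485, 24, 87], [240, 172, 490, 9, 90], [235, 173, 492, -3, 87], [241, 173, 492, 12, 87]]
top card px 102 rect [357.5 200.2] [ 2.3 43.6] 81.9 med [ 572.1 -226.5  122.4]
  high 76 [ 570.8 -221.9] [  4.6 120.9] 9.3 [123.6 127.9]
top clip px 31 rect [270.8 230.5] [ 2.6 10.8] 68.2 med [485.2  10.8  87.3]
top clip px 31 rect [275.5 243. ] [3.  9.8] 68.2 med [451.1  -1.   89.9]
top clip px 8 rect [267.5 243. ] [2. 3.] 90.0 med [454.2  20.   52.4]
  high 67 [468.7   4.6] [45.8 33. ] 22.4 [88.9 92.5]
[[273, 228, 493, 5, 86], [273, 229, 490, 5, 86], [270, 230, 487, 14, 90], [266, 231, 484, 25, 89], [272, 231, 484, 8, 88], [270, 232, 482, 13, 87], [279, 241, 457, -12, 88], [278, 242, 454, -9, 90], [275, 243, 451, -1, 89], [271, 244, 448, 10, 91], [277, 244, 449, -7, 87], [271, 246, 443, 10, 89]]
rest px [[240.0, 265.0], [240.0, 212.0], [304.0, 212.0], [304.0, 265.0]]
[[389.3, 96.5], [545.9, 100.8], [550.4, -90.4], [393.8, -91.2]] [469.8   3.9] [np.float64(156.7), np.float64(191.2)] [np.float64(1.6), np.float64(-88.6), np.float64(-179.7)]
```

```bash
cat > go.py <<'E'
import sys; from h import *
from scipy.spatial.transform import Rotation as R
# usage: go.py x y z yaw_deg -> turn & shift in tool axes
x,y,z,a=map(float,sys.argv[1:5]); s=sensors.sense()
Rc=R.from_euler("xyz",s["tcp_rot"]); Rt=R.from_euler("xyz",[np.pi,0,np.radians(a)])
print("turn",(Rc.inv()*Rt).as_rotvec().round(4),"shift",(Rc.inv().apply(np.array([x,y,z])-s["eef_pos"])/1000).round(4))
print(s["clock"],s["eef_pos"].round(1),s["tcp_rot"].round(4),s["opening"],s["grasp_force"],s["contact_force"].round(1))
E
python3 go.py 469.3 4.7 150 112
python3 - <<'E'
# two-view check of heights by ray crossing
from m2 import *
zs={n:np.load(n+"0.npz") for n in("scene","top")}
for k,a,b in(("bar far",(241,171),(270.8,230.5)),("bar near",(236.1,160.3),(275.5,243)),("card edge",(135.5,191.5),(354.5,200.6))):
    print(k,tri(ray(zs["scene"]["K"],zs["scene"]["T"],*a),ray(zs["top"]["K"],zs["top"]["T"],*b)))
E
```

```text
turn [-1.20e-03  5.00e-04  8.45e-01] shift [-0.4406 -0.4627  0.0812]
0.1 [209.3 588.4 230.6] [-3.1403  0.      2.7998] 1.000851114140019 0.0 [ 0.2  1.  -0.2]
bar far (array([485.71068112,  11.26157484,  87.51143611]), np.float64(0.2191757685550817))
bar near (array([451.26518683,  -2.47552844,  86.65130415]), np.float64(0.1313306238662504))
card edge (array([ 571.07784356, -218.81917545,  122.9649237 ]), np.float64(6.569506903232645))
```

The manual's scale: shifts go in shares of 0.5 m and turns go in shares of 90 degrees. Converting my numbers, -0.4627 m / 0.5 = -0.9254, -0.4406 m / 0.5 = -0.8812, 0.845 rad / 1.5708 = 0.5379.

move_arm([
  [0, 0, 0.5379, -0.8812, -0.9254, 0.12, 0.085],
  [0, 0, 0.5379, -0.8812, -0.9254, 0.12, 0.085],
  [0, 0, 0.5379, -0.8812, -0.9254, 0.12, 0.085],
  [0, 0, 0.5379, -0.8812, -0.9254, 0.12, 0.085],
  [0, 0, 0.5379, -0.8812, -0.9254, 0.12, 0.085],
  [0, 0, 0.5379, -0.8812, -0.9254, 0.12, 0.085],
  [0, 0, 0.5379, -0.8812, -0.9254, 0.12, 0.085],
  [0, 0, 0.5379, -0.8812, -0.9254, 0.12, 0.085],
], grip_force=20)

```text
clock: 1.1
eef_pos: [412.6, 132.3, 184.5]
tcp_rot: [3.141, -0.0, 1.955]
contact_force: [1.5, 0.9, 0.7]
opening: 0.995
grasp_force: 0.0
```

```bash
python3 go.py 468.8 4.5 150 112
```

```text
turn [ 0.0005 -0.      0.0002] shift [-0.1395  0.0042  0.0345]
1.1 [412.6 132.3 184.5] [ 3.1411 -0.      1.955 ] 0.9947969431302612 0.0 [1.5 0.9 0.7]
```

move_arm([
  [0, 0, 0, -0.12, 0.004, 0.03, 0.085],
  [0, 0, 0, -0.24, 0.008, 0.06, 0.085],
  [0, 0, 0, -0.264, 0.008, 0.066, 0.085],
  [0, 0, 0, -0.264, 0.008, 0.066, 0.085],
  [0, 0, 0, -0.264, 0.008, 0.066, 0.085],
])

```text
clock: 1.72
eef_pos: [464.8, 14.3, 151.7]
tcp_rot: [-3.142, -0.0, 1.956]
contact_force: [-0.7, 0.1, -0.2]
opening: 0.996
grasp_force: 0.0
```

```bash
python3 go.py 468.8 4.5 65 111.8
```

```text
turn [-0.0001 -0.0004  0.0044] shift [-0.0106  0.      0.0867]
1.725 [464.8  14.3 151.7] [-3.1415e+00 -4.0000e-04  1.9557e+00] 0.9957942492693771 0.0 [-0.7  0.1 -0.2]
```

Converted, 0.0867 m / 0.5 = 0.1734, -0.0106 m / 0.5 = -0.0212, 0.004 rad / 1.5708 = 0.0025.

move_arm([
  [0, 0, 0.0025, -0.0212, 0, 0, 0.075],
  [0, 0, 0.0025, -0.0212, 0, 0.06, 0.07],
  [0, 0, 0.0025, -0.0212, 0, 0.12, 0.065],
  [0, 0, 0.0025, -0.0212, 0, 0.16, 0.06],
  [0, 0, 0.0025, -0.0212, 0, 0.1734, 0.06],
  [0, 0, 0.0025, -0.0212, 0, 0.1734, 0.06],
  [0, 0, 0.0025, -0.0212, 0, 0.1734, 0.06],
])

```text
clock: 2.6
eef_pos: [469.9, 3.5, 65.7]
tcp_rot: [3.14, 0.001, 1.951]
contact_force: [0.3, -0.5, 0.6]
opening: 0.7
grasp_force: 0.0
```

```bash
python3 go.py 468.8 4.5 65 111.8; python3 - <<'E'
from h import *
o=[]
for n,(u,v) in dict(scene=(240,172),top=(273,238)).items():
    im,*_=snap(n); o.append(cv2.resize(im[v-38:v+37,u-50:u+50,::-1],(400,300),interpolation=cv2.INTER_CUBIC))
cv2.imwrite("pics/g1.png",np.hstack(o))
E
```

```text
turn [ 0.0014  0.0006 -0.0002] shift [ 0.0013 -0.0007  0.0007]
2.6 [469.9   3.5  65.7] [3.1402e+00 6.0000e-04 1.9511e+00] 0.6996350195554948 0.0 [ 0.3 -0.5  0.6]
```

View pics/g1.png

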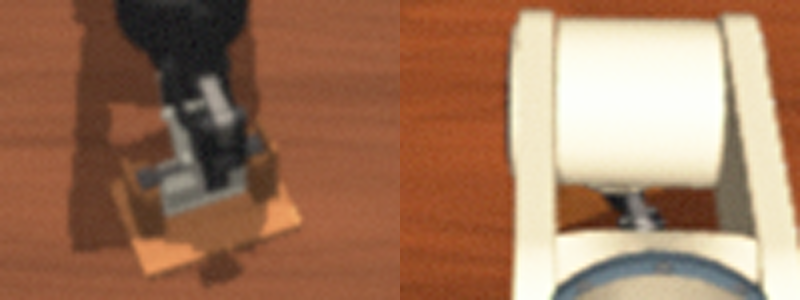

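The picture shows the fingers straddling both bars, with the near finger at crop (218,140) over the clip's middle. I'll close gradually.

Converted, 0.001 m / 0.5 = 0.002.

move_arm([
  [0, 0, 0, 0.002, 0, 0, 0.052],
  [0, 0, 0, 0.002, 0, 0, 0.048],
  [0, 0, 0, 0.002, 0, 0, 0.047],
  [0, 0, 0, 0.002, 0, 0, 0.046],
  [0, 0, 0, 0.002, 0, 0, 0.0455],
  [0, 0, 0, 0.002, 0, 0, 0.0455],
])

```text
clock: 3.45
eef_pos: [469.0, 4.3, 64.9]
tcp_rot: [3.141, 0.0, 1.951]
contact_force: [-0.8, 1.1, 2.5]
opening: 0.534
grasp_force: 6.4
```

Converted, -0.05 m / 0.5 = -0.1, -0.035 m / 0.5 = -0.07.

move_arm([
  [0, 0, 0, 0, 0, -0.008, 0.0455],
  [0, 0, 0, 0, 0, -0.024, 0.0455],
  [0, 0, 0, 0, 0, -0.044, 0.0455],
  [0, 0, 0, 0, 0, -0.07, 0.0455],
  [0, 0, 0, 0, 0, -0.1, 0.0455],
  [0, 0, 0, 0, 0, -0.1, 0.0455],
  [0, 0, 0, 0, 0, -0.1, 0.0455],
])

```text
clock: 4.32
eef_pos: [468.7, 4.3, 114.9]
tcp_rot: [3.141, 0.0, 1.951]
contact_force: [0.4, -0.2, 0.3]
opening: 0.535
grasp_force: 6.3
```

```bash
python3 go.py 468.8 4.5 170 111.8; python3 - <<'E'
from h import *
im,*_=snap("scene"); u,v=240,160
cv2.imwrite("pics/g2.png",cv2.resize(im[v-45:v+45,u-60:u+60,::-1],(800,600),interpolation=cv2.INTER_CUBIC))
E
```

```text
turn [ 0.0001  0.0001 -0.0005] shift [ 0.0001  0.0001 -0.0551]
4.325 [468.7   4.3 114.9] [3.1415e+00 1.0000e-04 1.9508e+00] 0.5349314061356563 6.313261091709137 [ 0.4 -0.2  0.3]
```

View pics/g2.png

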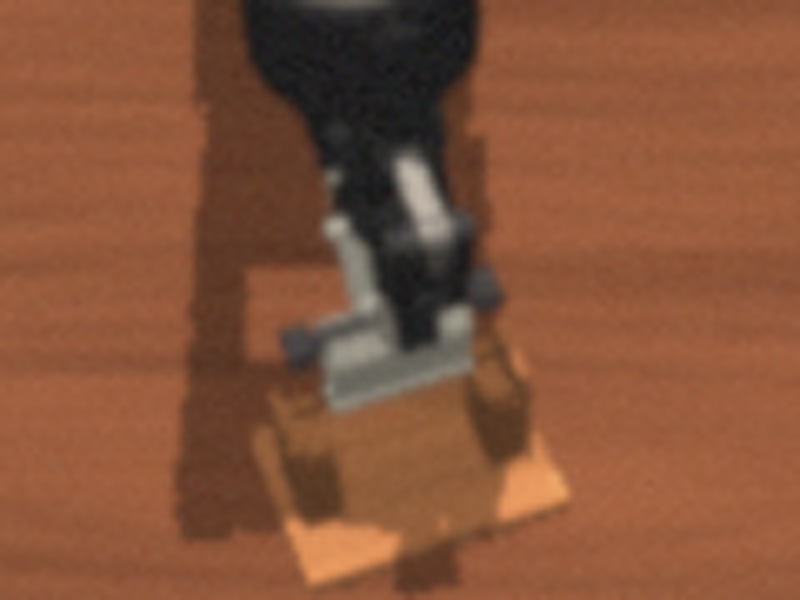

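The clip hangs level in the fingers, its lugs at (300,345) and (487,287), clear of the posts. Next I raise it and squeeze.

Converted, -0.1 m / 0.5 = -0.2, -0.07 m / 0.5 = -0.14.

move_arm([
  [0, 0, 0, 0, 0, -0.06, 0.0455],
  [0, 0, 0, 0, 0, -0.14, 0.0455],
  [0, 0, 0, 0, 0, -0.2, 0.042],
  [0, 0, 0, 0, 0, -0.2, 0.038],
  [0, 0, 0, 0, 0, -0.2, 0.034],
  [0, 0, 0, 0, 0, -0.2, 0.03],
  [0, 0, 0, 0, 0, -0.2, 0.027],
  [0, 0, 0, 0, 0, -0.2, 0.027],
], grip_force=30)

```text
clock: 5.38
eef_pos: [468.6, 4.3, 214.4]
tcp_rot: [-3.141, -0.0, 1.951]
contact_force: [-0.2, -0.5, -0.6]
opening: 0.315
grasp_force: 12.9
```

```bash
python3 go.py 571.3 -221.9 215 99.7
```

```text
turn [-8.000e-04 -2.000e-04  2.107e-01] shift [-0.2482  0.0114 -0.0007]
5.375 [468.6   4.3 214.4] [-3.1408e+00 -3.0000e-04  1.9508e+00] 0.31538671138609103 12.943098396062851 [-0.2 -0.5 -0.6]
```

Converted, -0.2482 m / 0.5 = -0.4964, 0.0114 m / 0.5 = 0.0228, 0.211 rad / 1.5708 = 0.1343.

move_arm([
  [0, 0, 0.0191, -0.05, 0.002, 0, 0.027],
  [0, 0, 0.0446, -0.13, 0.006, 0, 0.027],
  [0, 0, 0.07, -0.22, 0.01, 0, 0.027],
  [0, 0, 0.0955, -0.31, 0.014, 0, 0.027],
  [0, 0, 0.121, -0.4, 0.018, 0, 0.027],
  [0, 0, 0.1343, -0.47, 0.022, 0, 0.027],
  [0, 0, 0.1343, -0.4964, 0.0228, 0, 0.027],
  [0, 0, 0.1343, -0.4964, 0.0228, 0, 0.027],
])

```text
clock: 6.38
eef_pos: [571.2, -222.0, 214.4]
tcp_rot: [-3.141, -0.001, 1.739]
contact_force: [0.5, 0.8, -1.1]
opening: 0.318
grasp_force: 12.8
```

move_arm([
  [0, 0, 0, 0, 0, 0, 0.027],
  [0, 0, 0, 0, 0, 0, 0.027],
])

```text
clock: 6.62
eef_pos: [571.2, -220.8, 215.0]
tcp_rot: [-3.141, -0.0, 1.741]
contact_force: [-0.7, 0.5, -1.1]
opening: 0.317
grasp_force: 12.8
```

```bash
python3 go.py 571.3 -221.9 215 99.7; python3 - <<'E'
from h import *
o=[]
for n,(u,v) in dict(scene=(130,170),top=(350,190)).items():
    im,d,K,T=snap(n); np.savez(n+"1.npz",im=im,d=d,K=K,T=T); o.append(cv2.resize(im[v-60:v+60,u-40:u+40,::-1],(400,600),interpolation=cv2.INTER_CUBIC))
cv2.imwrite("pics/c1.png",np.hstack(o))
E
```

```text
turn [-0.0001 -0.0002  0.0009] shift [-0.0011 -0.0001 -0.    ]
6.625 [ 571.2 -220.8  215. ] [-3.1415e+00 -2.0000e-04  1.7409e+00] 0.31706880717728614 12.841524481773376 [-0.7  0.5 -1.1]
```

View pics/c1.png

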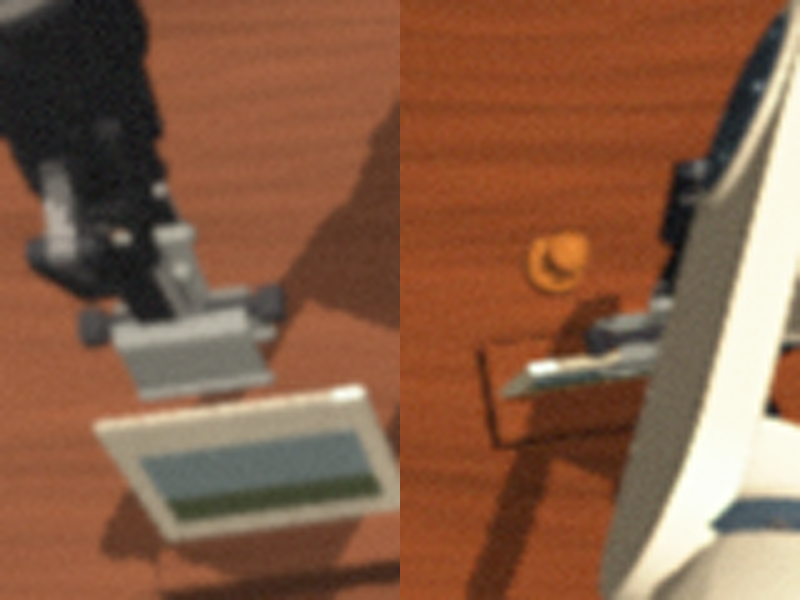

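The picture shows the open clip above the card. The far jaw's lower edge runs from crop (142,395) to (270,375), just above the card edge (95,428) to (360,390). I'll measure both in the card's frame.

```bash
cat > cm.py <<'E'
import sys; from h import *
k=sys.argv[1]
for n in("scene","top"):
    z=np.load(f"{n}{k}.npz"); im,d,K,T=z["im"],z["d"],z["K"],z["T"]; P=cloud(d,K,T)
    B=(abs(P[...,0]-570)<60)&(abs(P[...,1]+222)<75)
    e=B&(P[...,2]>121)&(P[...,2]<129)&(abs(P[...,0]-571-(-(P[...,1]+222))*.17)<6)
    if e.sum()>5:
        q=P[e]; f=np.polyfit(q[:,1]+222,q[:,0],1); print(n,"edge n",e.sum(),"x@mid",f[1].round(1),"yaw",np.degrees(-np.arctan(f[0])).round(1),"y",q[:,1].min().round(1),q[:,1].max().round(1),"zmed",np.median(q[:,2]).round(1))
    a=np.radians(9.7); D=P-[571.3,-221.9,125]; L=np.stack([D[...,0]*np.cos(a)+D[...,1]*np.sin(a),-D[...,0]*np.sin(a)+D[...,1]*np.cos(a),D[...,2]],-1)
    for z0 in range(-14,90,4):
        m=(abs(L[...,0])<40)&(abs(L[...,1])<60)&(L[...,2]>=z0)&(L[...,2]<z0+4)&(abs(P[...,0]-571)<60)
        if m.sum()>4: q=L[m]; print(n,z0,m.sum(),"x",np.percentile(q[:,0],[5,50,95]).round(1),"y",np.percentile(q[:,1],[2,50,98]).round(1))
E
python3 cm.py 1
```

```text
scene edge n 133 x@mid 572.3 yaw 9.5 y -280.4 -163.3 zmed 124.1
scene -14 46 x [0.5 2.2 3.5] y [-56.3   6.9  55.1]
scene -10 60 x [0.7 2.3 3.7] y [-55.9  -2.1  56.9]
scene -6 64 x [-1.4  2.   3.2] y [-56.8  -0.   56.4]
scene -2 92 x [-1.9  0.8  2.8] y [-56.8  -0.8  57.6]
scene 34 41 x [-10.8  15.   16.6] y [-25.1  10.5  29.5]
scene 38 44 x [-6.6 14.7 17.7] y [-20.7   6.7  28.8]
scene 42 37 x [-9.8 14.1 15.2] y [-23.6  -1.4  26.7]
scene 46 33 x [-10.1  13.7  15. ] y [-22.    7.6  27.4]
scene 50 30 x [12.3 13.6 14.8] y [-23.2   3.9  28.1]
scene 54 38 x [11.7 13.3 14.8] y [-24.    1.5  28.4]
scene 58 35 x [11.7 13.4 14.9] y [-21.4   3.5  28. ]
scene 62 38 x [ 3.2 12.7 13.9] y [-38.1  -3.1  35.6]
scene 66 65 x [-0.6 11.8 14. ] y [-31.5   4.   42.6]
scene 70 147 x [-4.5  6.7 12.5] y [-38.1   6.2  42.8]
scene 74 70 x [-4.7  1.1  7.5] y [-37.2  18.4  42.2]
scene 78 8 x [-3.9  1.4  7.4] y [10.6 12.6 14.7]
scene 82 6 x [-4.8  1.3  7.7] y [ 9.5 11.  13.3]
scene 86 5 x [-6.8 -4.4  6.5] y [13.1 14.3 15. ]
top edge n 21 x@mid 569.1 yaw 7.4 y -209.0 -164.2 zmed 124.4
top -10 5 x [-2.3 -1.7  1.2] y [48.9 54.4 59.8]
top -6 7 x [-2.5 -1.5 -0.5] y [14.6 29.9 43.4]
top -2 17 x [-2.4 -0.1  1.3] y [16.7 41.5 58.8]
top 34 5 x [-14.9 -13.6   7.9] y [ 8.2 15.9 29.9]
top 38 9 x [-13.6 -12.5  13.2] y [ 8.8 24.8 29.6]
top 62 6 x [-12.4 -11.3   2. ] y [18.  26.4 42.8]
top 66 15 x [-11.2  -6.2  10.9] y [ 9.2 18.1 42.4]
top 70 52 x [-9.2  1.  10.3] y [ 6.4 24.8 41.6]
top 74 41 x [-7.4 -1.   8.4] y [ 7.3 22.4 42.1]
```

Converted, 0.04 m / 0.5 = 0.08, -0.0015 m / 0.5 = -0.003.

move_arm([
  [0, 0, 0, -0.003, 0, 0, 0.027],
  [0, 0, 0, -0.003, 0, 0.01, 0.027],
  [0, 0, 0, -0.003, 0, 0.024, 0.027],
  [0, 0, 0, -0.003, 0, 0.038, 0.027],
  [0, 0, 0, -0.003, 0, 0.052, 0.027],
  [0, 0, 0, -0.003, 0, 0.066, 0.027],
  [0, 0, 0, -0.003, 0, 0.076, 0.027],
  [0, 0, 0, -0.003, 0, 0.08, 0.027],
])

```text
clock: 7.72
eef_pos: [571.6, -223.4, 174.4]
tcp_rot: [-3.141, -0.0, 1.74]
contact_force: [1.0, -0.5, -1.1]
opening: 0.317
grasp_force: 12.8
```

```bash
python3 go.py 571.3 -221.9 170 99.7; python3 - <<'E'
from h import *
o=[]
for n,(u,v) in dict(scene=(130,180),top=(350,190)).items():
    im,d,K,T=snap(n); np.savez(n+"2.npz",im=im,d=d,K=K,T=T); o.append(cv2.resize(im[v-60:v+60,u-40:u+40,::-1],(400,600),interpolation=cv2.INTER_CUBIC))
cv2.imwrite("pics/c2.png",np.hstack(o))
E
python3 cm.py 2; python3 - <<'E'
from h import *
z=np.load("scene2.npz");P=cloud(z["d"],z["K"],z["T"]);a=np.radians(9.7);D=P-[571.3,-221.9,125]
l=np.stack([D[...,0]*np.cos(a)+D[...,1]*np.sin(a),-D[...,0]*np.sin(a)+D[...,1]*np.cos(a),D[...,2]],-1)
m=(l[...,0]>10)&(l[...,0]<20)&(abs(l[...,1])<32)&(l[...,2]>-20)&(l[...,2]<25)&(abs(D[...,0])<60)
q=l[m]
for y in range(-32,32,8):
    s=q[(q[:,1]>=y)&(q[:,1]<y+8)]
    if len(s): print(y,"lip zmin",np.sort(s[:,2])[:3].round(1))
E
```

```text
turn [-0.0004 -0.0002 -0.0003] shift [ 0.0015 -0.0001  0.0044]
7.725 [ 571.6 -223.4  174.4] [-3.1412e+00 -2.0000e-04  1.7398e+00] 0.3165624957538571 12.840927243232727 [ 1.  -0.5 -1.1]
scene edge n 69 x@mid 572.4 yaw 9.6 y -279.9 -162.8 zmed 124.3
scene -14 35 x [0.8 2.1 3.3] y [-56.8  26.9  58.8]
scene -10 31 x [1.  2.1 8.6] y [-57.5  26.   55.1]
scene -6 65 x [-8.3  3.3 16.7] y [-57.4  14.1  56.2]
scene -2 94 x [-8.8  2.2 15.8] y [-56.2   8.4  57.5]
scene 2 32 x [ 1.2 13.8 14.9] y [-25.1   6.1  25.3]
scene 6 29 x [12.2 13.6 14.8] y [-24.3  -2.7  23.6]
scene 10 31 x [12.2 13.5 14.7] y [-27.3  -3.6  22.5]
scene 14 25 x [12.  13.5 14.5] y [-25.   -0.1  25.2]
scene 18 30 x [12.  13.1 14.7] y [-26.7  -4.2  24. ]
scene 22 41 x [ 5.3 12.4 14.1] y [-34.1   2.   37.3]
scene 26 59 x [-1.2 11.2 14. ] y [-36.5   5.4  40.2]
scene 30 142 x [-5.1  5.8 11.6] y [-41.    5.   39.6]
scene 34 53 x [-4.8  0.1  7.5] y [-41.4  12.3  37.7]
scene 38 6 x [-5.1  1.6  7.2] y [ 6.7  8.5 11. ]
scene 42 7 x [-4.4 -2.7  8.6] y [ 8.6 10.6 12.6]
scene 46 5 x [-2.1  8.   8.4] y [ 7.6 11.3 12. ]
scene 50 15 x [-7.6 -
[... 532 characters left out ...]
202.6 -164.2 zmed 125.3
top -6 8 x [-14.2  -5.6   9. ] y [10.3 26.5 55.3]
top -2 20 x [-15.   -1.7  12. ] y [ 6.  37.1 58. ]
top 2 5 x [-13.8 -12.9  -0.6] y [ 9.6 22.6 54.9]
top 14 5 x [-12.8 -12.3   7.6] y [ 7.1 22.4 26.3]
top 26 21 x [-11.8   4.1  11.6] y [ 3.3 19.8 38.6]
top 30 49 x [-10.2  -2.1   7.6] y [ 7.9 20.1 39.6]
top 34 29 x [-5.2 -0.5  5.3] y [ 5.4 21.8 40.6]
top 66 6 x [ 8.3 11.2 17.2] y [ 8.8 10.1 14.1]
top 70 7 x [-4.   8.8 12.3] y [ 7.4 12.6 15.2]
-32 lip zmin [-4.1 -1.6 -1.5]
-24 lip zmin [-5.8 -5.1 -2.4]
-16 lip zmin [-4.4 -3.8 -2.8]
-8 lip zmin [-6.4 -3.9 -3.9]
0 lip zmin [-6.1 -5.4 -5. ]
8 lip zmin [-5.7 -4.1 -3.5]
16 lip zmin [-5.2 -2.9 -2.9]
24 lip zmin [-4.5 -3.3 -2.9]
```

View pics/c2.png

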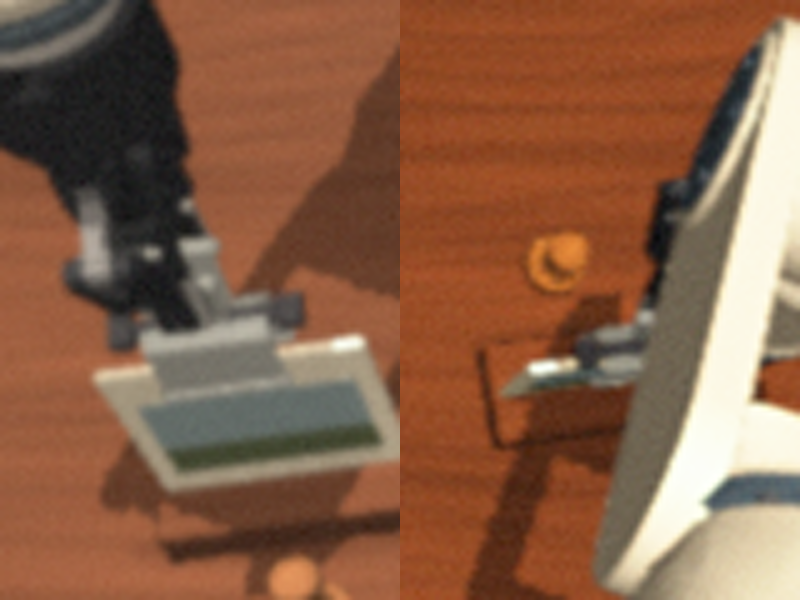

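The jaws straddle the card. The front lip's lower edge is at crop (160,395) to (285,378), about 6 mm below the top edge and level. Going 4.5 mm further down.

Converted, 0.0045 m / 0.5 = 0.009, 0.004 m / 0.5 = 0.008.

move_arm([
  [0, 0, 0, 0, 0, 0.004, 0.027],
  [0, 0, 0, 0, 0, 0.008, 0.027],
  [0, 0, 0, 0, 0, 0.009, 0.027],
  [0, 0, 0, 0, 0, 0.009, 0.027],
  [0, 0, 0, 0, 0, 0.009, 0.027],
  [0, 0, 0, 0, 0, 0.009, 0.027],
])

```text
clock: 8.57
eef_pos: [571.8, -223.4, 170.4]
tcp_rot: [3.141, 0.0, 1.74]
contact_force: [0.5, 0.0, -1.3]
opening: 0.32
grasp_force: 12.8
```

```bash
python3 go.py 571.3 -221.9 170 99.7; python3 - <<'E'
from h import *
im,d,K,T=snap("scene"); np.savez("scene3.npz",im=im,d=d,K=K,T=T)
im,d,K,T=snap("top"); np.savez("top3.npz",im=im,d=d,K=K,T=T)
E
python3 cm.py 3 | egrep 'edge| -?(14|10|6|2|34|30) '
```

```text
turn [ 0.0001  0.0001 -0.0003] shift [ 0.0016 -0.0002  0.0004]
8.575 [ 571.8 -223.4  170.4] [3.1415e+00 1.0000e-04 1.7398e+00] 0.3199432934564818 12.840726971626282 [ 0.5  0.  -1.3]
scene edge n 74 x@mid 572.5 yaw 9.5 y -281.7 -162.9 zmed 124.3
scene -14 26 x [0.6 2.2 3.8] y [-53.   28.4  56.4]
scene -10 69 x [-5.5  4.5 17.4] y [-56.7  12.6  59. ]
scene -6 68 x [-9.6 12.  16.1] y [-58.3   6.1  54.6]
scene -2 88 x [-1.8  2.2 14.8] y [-56.8  10.5  58. ]
scene 2 28 x [12.7 13.8 15.6] y [-27.7  -0.3  21.3]
scene 6 31 x [12.  13.9 15. ] y [-20.    4.1  25.9]
scene 10 28 x [12.4 13.7 15.1] y [-26.2  -4.   22.6]
scene 14 31 x [12.2 13.3 14.8] y [-26.4  -4.3  25.1]
scene 30 52 x [-4.1  0.8  7.4] y [-40.9  15.   40.6]
scene 34 10 x [-5.9 -3.   8.4] y [ 6.3  9.5 12. ]
scene 62 34 x [-11.4  11.   28. ] y [-9.6  8.4 15.3]
top edge n 18 x@mid 569.0 yaw 7.7 y -202.3 -161.6 zmed 124.9
top -14 5 x [-14.2 -13.2  -3.8] y [ 3.1 25.3 46.4]
top -10 7 x [-14.3  -2.8  10.4] y [ 9.9 21.1 57.8]
top -6 10 x [-14.1  -2.1   7.5] y [ 4.8 31.3 57.1]
top -2 14 x [-12.7  -0.9   5.5] y [11.7 44.1 57.8]
top 2 5 x [-10.4  -2.    0.7] y [11.8 39.2 45.6]
top 30 25 x [-5.3  1.7  6.7] y [ 5.2 18.8 39.2]
```

The card hasn't moved and no contact force shows. The lips are about 10 mm below the edge, with roughly 8 mm of clearance on each side.

```bash
python3 -c "
from rig import order; print(order.sign_off())"
```

```text
the job is handed in; nothing more can be done
None
```

The job is handed in: the clip is held open astride the middle of the stamped card's top edge, lips about 10 mm below it on both sides by camera measurement, with no sign of touching the card.

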